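# Stack the notched findings tray on the keyed one

## Robot

A 6-joint arm with a two-finger parallel gripper is mounted at the origin on the work surface. World frame = base frame: x ahead of the robot, y to its left, z up, the work surface at z = 0. Lengths are in m, angles in rad, forces in N, time in s.
With the tool pointing down it reaches from about 0.4 to 0.825 m from the base axis. Payload 7 kg.
Tool frame: the origin (TCP) lies on the centre line of the jaws, within the pads' length; the fingertips stand 19 mm ahead of it and the grasp point (between the pads) is the TCP (bot.tcp_to_tips is the distance from the TCP to the fingertips, in m); z points along the fingers, y is the line along which they close (so a half turn about z gives the same grasp; the last joint's range is limited). The gripper opens to 85 mm and grips with 20 to 120 N. Pads are 22 mm wide; open, the fingers measure 114 mm over their backs; the gripper's body (76 mm by 85 mm) begins 54 mm behind the grasp point. The pads swing forward as they close: fully open they stand 13 mm farther back than shut.
Start: joints at [1.558, 0.359, 0.012, 0, -1.224, -0.288], TCP at [0.2, 0.645, 0.25] pointing down, gripper open.
Joint ranges: [-3.07, 3.07], [-1.43, 2.12], [-1.02, 1.25], [-3.03, 1.67], [-3.05, -0], [-3.03, 3.03]. Speed limits (rad/s): [2.39, 2.39, 3.01, 3.14, 3.14, 3.14].

## Interface

Orientations are given as a rotation vector (axis times angle).
In Python, from station import bot gives the robot as it stands.
- The arm moves only by the tool apply_moves, never from a script. Its argument "commands" is a list of rows, each a list of 6 numbers: the shift along the world's x, y, z in units of 500 mm (1.0 is 500 mm), then the turn, a rotation vector about the world's x, y, z in units of pi rad (1.0 is pi rad). A call has 1 to 20 rows; each row is the pose to reach, as a shift and turn from the pose commanded when the call began, turning the shorter way round; what a row does not reach only later rows make up. A row lasts 1/8 s, in which the tool goes at most 62.5 mm and 10.7 degrees, less where a joint would pass 70% of its speed; a pose out of reach is approached as far as the arm can. A call with a number of a shift or a turn outside -1 to 1 is refused whole. A call with a gripper value outside its range is refused whole. "fingers" is the finger opening in mm, from 0 to 85.4, set as the call begins (left out, the last holds). The fingers move at their own pace and stop on an object; the grip force is fixed at half the most. Time passes only in rows, so rows that repeat a pose let the fingers close. It gives the time, the measured TCP pose, the force, the opening and the grip force at its end, in the units of the state.
- bot.observe(): the state, without advancing time (a new reading comes with each control period).
- bot.capture(name): name is "scene" or "top"; returns the picture (420x560x3 uint8, blue, green, red); there is no depth.
- bot.calibration(name): a dict with "vertical_fov" (degrees; the focal length in pixels is half the picture's height over the tangent of half this angle, whatever the lens; pixels are square), "cx", "cy" (the principal point, pixels), "k1" (the pictures are not rectified: a ray, as slopes to the right and down, at radius r is drawn at 1 + k1 r^2 times it, then the intrinsics apply), "rvec" (rotation vector, rad) and "tvec" (3), from world to camera coordinates, as OpenCV has them. Camera axes: x right, y down, z forward; pixel columns grow to the right and rows downward; lengths in m; the calibration is good to about 2 mm. A picture is of the moment at which its call begins. calibration takes no time and is no camera call.
- bot.sign_off(): hands the job in; it is judged then, once.
The state is a dict: "time_s": time; "joint_positions": joint angles; "qvel": joint speeds; "effort": joint torques, N m; "position": TCP position; "orientation": TCP orientation; "wrist_force": force on the tool from outside, world axes, zero at the start; "wrist_torque": the same for the moment, N m; "finger_gap": finger opening in m; "finger_force": force on a finger pad.
Only numpy, scipy, OpenCV 4.12 (cv2) and the standard library are available. Lean on these libraries where they do the work, as an engineer would, in place of code of your own. Each camera call takes 0.05 s, during which the arm holds its last target. There are 200 camera calls.

## Task

Tidy the jeweller's bench: pick up the wooden handled tray that has a notch cut in one end and stack it on the open tray with the upright key, notch over the key, so that it sits flat and square on the rim, edges in line. Lower it into place rather than dropping it, and leave the other handled tray, the one without a notch, where it is.

Things in the scene. Friction and masses are not known exactly. Their poses are not given: they have to be found in the camera images.
- keyed_tray: Lower tray: pale wood, open, no handle, 130 (x) x 100 (y) mm, rim 26 mm high, walls 6 mm, loose, about 0.6 kg. An upright dark wooden key in the middle of its +x end rises 24 mm above the rim (50 mm above the bench), 24 mm wide (y), 16 mm thick (x 49 to 65 mm, flush with the end's outer face). Origin: centre of the underside, z up. Metal blanks in it do not matter.
- notched_tray: Tray to stack: pale wood, 130 (x) x 100 (y) mm, rim 26 mm, flat underside, about 0.22 kg, on the bench. A notch 46 mm wide (y), 28 mm deep (x 37 to 65 mm) is cut through wall and floor in the middle of its +x end. Dark upright plank handle over its middle: 70 mm long (x), 12 mm thick (y), top 64 mm above the underside. Origin: centre of the underside, z up.
- notch (a point): Centre of the notch, level with the tray's underside, 51 mm along +x from its origin. When stacked, both trays' x axes point the same way and the notched tray's origin is 26 mm straight above the lower one's: its floor rests on the rim, the key stands in the notch with 11 mm to spare on each side (y) and 12 mm on the inner side (x).
- plain_tray: Bystander tray: same size, wood and handle as the notched tray (130 x 100 mm, rim 26 mm, handle top 64 mm), but all four walls are whole, with no notch, so it does not fit over the key. Origin: centre of the underside, z up.
Mind the look-alikes: they are no part of the job. What is shaped like the notched_tray but orange is not meant.

How it is judged:
At the end, for the whole second after the job is handed in: The notched tray rests on the keyed tray, key in the notch: its origin within 15 mm of the lower tray's along each of the lower tray's x and y, and 21 to 31 mm above it; x axes the same way and within 0.2 rad; both trays level within 0.06 rad; the lower one standing on the bench; both at rest (x of notched_tray in the frame of keyed_tray between -0.015 and 0.015 m and y of notched_tray in the frame of keyed_tray between -0.015 and 0.015 m and z of notched_tray in the frame of keyed_tray between 0.021 and 0.031 m and x of notch in the frame of keyed_tray above 0.03 m and angle between the x axis of notched_tray and the x axis of keyed_tray, either way round below 0.2 rad and angle between each of notched_tray, keyed_tray's own z axis and vertical below 0.06 rad and height (world z) of keyed_tray below 0.006 m and linear speed of each of notched_tray, keyed_tray below 0.02 m/s); the robot touches nothing.
It fails at once if the tray without a notch was moved more than 30 mm (distance of plain_tray from where it was at the start of the episode above 0.03 m).
It fails at once if the notched tray was let fall onto the keyed tray: free of the fingers with its middle more than 25 mm above its seat (contact force between the fingers and notched_tray below 0.02 N and contact force between notched_tray and anything else below 0.02 N and z of notched_tray in the frame of keyed_tray above 0.051 m and horizontal distance between notched_tray and keyed_tray below 0.08 m).
It also fails if it takes over 45 s, if anything falls off the work surface, if the arm or the gripper's body presses on something with over 40 N, if the wrist force passes 120 N, or if a joint passes its speed limit or range.

## Working session

There is one attempt and no reset: what is moved stays moved. The work goes in short steps, Python scripts to look and compute and a tool call to move; the robot and the scene stay as the last step left them, time stands still between calls to the robot, and variables do not carry over. Pictures are saved under pics/ and viewed, at most 10 in all, crops included, and the job is handed in when it is done.

Besides the shell and the picture viewer there is one more tool, called by a JSON object that holds its "api" and its "payload". apply_moves: Moves the arm, as the interface text tells. Its arguments: {"type":"object","properties":{"commands":{"type":"array"},"fingers":{"type":"number"}},"required":["commands"]}

```bash
mkdir -p pics
python3 - <<'E'
from station import bot
import cv2
for n in("scene","top"):
    im=bot.capture(n); cv2.imwrite(f"pics/{n}0.png",im); print(n,bot.calibration(n))
s=bot.observe(); print(s)
E
```

```text
scene {'vertical_fov': 49.446676191877806, 'cx': 282.0479770480728, 'cy': 206.97219424100348, 'k1': -0.1452558723396892, 'rvec': array([ 0.67862786,  2.64782727, -1.09697221]), 'tvec': array([ 0.40562826, -0.13632169,  1.30167845])}
top {'vertical_fov': 53.21778839055751, 'cx': 282.0717073812936, 'cy': 208.36804670968547, 'k1': 0.0006359686651807985, 'rvec': array([ 2.20066869, -2.01290462,  0.20612787]), 'tvec': array([-0.02051456,  0.49676437,  0.83027541])}
{'time_s': 0.1, 'joint_positions': array([ 1.55809879e+00,  3.59323077e-01,  1.11391349e-02, -2.73652879e-04,
       -1.22409962e+00, -2.88094173e-01]), 'qvel': array([ 0.00219127, -0.00036988,  0.00188396,  0.00160426,  0.00161973,
        0.0012701 ]), 'effort': array([-2.90667878e-03, -5.84764445e+01,  2.94107276e+01,  6.95450082e+00,
       -3.17795144e-03,  4.32776460e-06]), 'position': array([0.19990569, 0.64429703, 0.24945364]), 'orientation': array([ 3.10461650e+00, -4.70621977e-01, -7.96373258e-05]), 'wrist_force': array([-0.70558397, -0.0367266 ,  0.52526855]), 'wrist_torque': array([-0.00928638,  0.01975628, -0.01847464]), 'finger_force': 0.0, 'finger_gap': 0.08565048565429034}
```

View pics/top0.png

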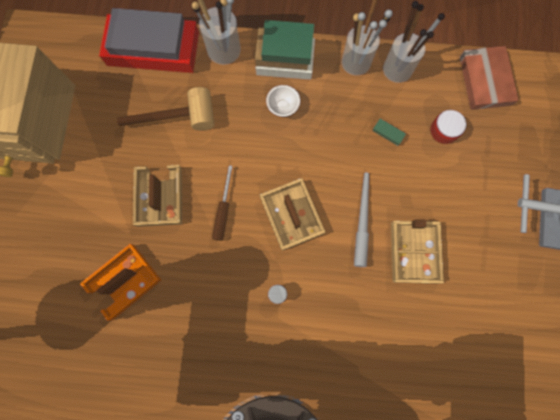

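View pics/scene0.png

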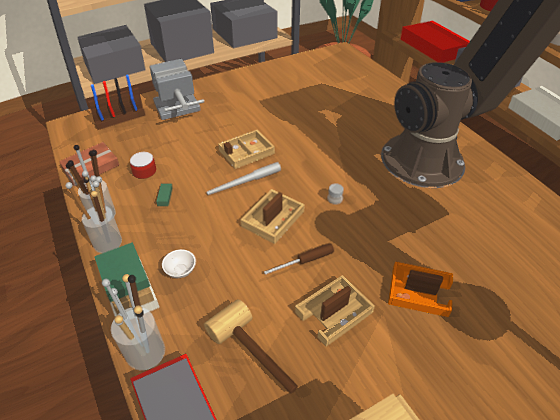

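Top view, pale handled trays: A at (157,195), which in the scene view (335,310) shows a gap in its end wall, and B at (292,213), which looks whole. The orange one at (120,282) is excluded. The keyed tray is at (418,252), with its key at the (419,223) end. I'll confirm A in an enlarged crop.

Run:
```python
import cv2,numpy as np
t=cv2.imread("pics/top0.png"); s=cv2.imread("pics/scene0.png")
f=lambda im,x,y:cv2.resize(im[y:y+75,x:x+100],(400,300),interpolation=cv2.INTER_CUBIC)
cv2.imwrite("pics/crop.png",np.vstack([np.hstack([f(t,107,157),f(t,242,177)]),np.hstack([f(s,285,270),f(t,368,214)])]))
```

```text
(no output)
```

View pics/crop.png

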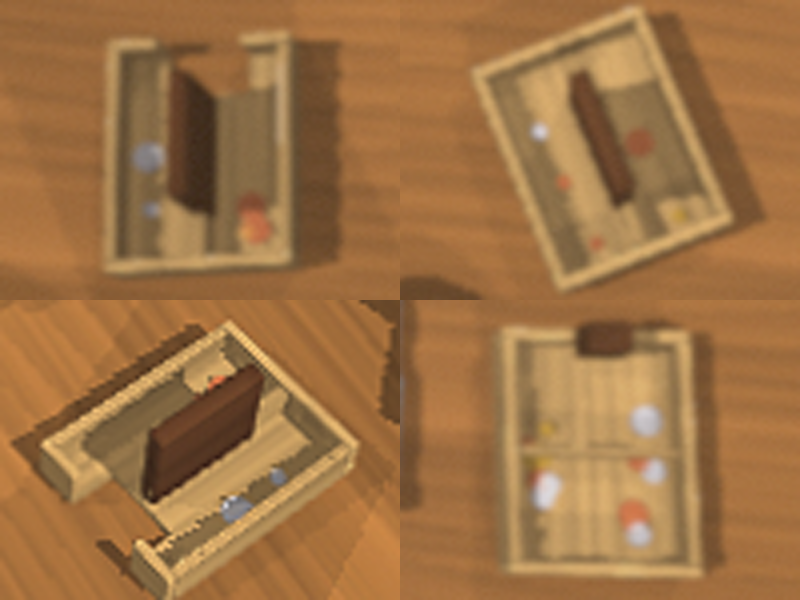

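Confirmed: A (top-left crop) has the notch, which faces image-up (+x). B has four whole walls. The keyed tray's key is also at its image-up end.

```bash
cat > h.py <<'E'
from station import bot
import cv2,numpy as np
from scipy.spatial.transform import Rotation as R
def ray(n,p,z):
    c=bot.calibration(n); f=210/np.tan(np.radians(c["vertical_fov"]/2))
    K=np.array([[f,0,c["cx"]],[0,f,c["cy"]],[0,0,1]])
    q=cv2.undistortPoints(np.float64(p).reshape(-1,1,2),K,np.array([c["k1"],0,0,0.]))[:,0]
    M=cv2.Rodrigues(c["rvec"])[0]; o=-M.T@c["tvec"]; d=np.c_[q,np.ones(len(q))]@M
    return (o+d*((z-o[2])/d[:,2])[:,None])
def tray(p,z=.026): # TL,TR,BR,BL with image-up end = +x end
    w=ray("top",p,z)[:,:2]; a,b,c,d=w
    x=(a+b-c-d); y=(a+d-b-c)
    print("centre",w.mean(0).round(4),"size",(np.linalg.norm(x)/2).round(4),(np.linalg.norm(y)/2).round(4),
     "yaw",np.arctan2(x[1],x[0]).round(4),np.arctan2(-y[0],y[1]).round(4))
    return w.mean(0)
E
python3 - <<'E'
from h import *
A=np.array([[108,40],[291,33],[290,264],[105,272]])/4-.375+[107,157]
K=np.array([[100,28],[290,30],[303,277],[105,272]])/4-.375+[368,214]
tray(A);tray(K)
s=bot.observe();m=R.from_rotvec(s["orientation"]).as_matrix();print(m.round(3))
print("handle top", ray("top",np.array([[178,70],[172,200]])/4-.375+[107,157],.064).round(4))
# scene cross-check: rim corners of A in scene crop (x4): near-left outer, far, right
S=np.array([[40,145],[228,22],[357,145]])/4-.375+[285,270]
print(ray("scene",S,.026).round(4))
E
```

```text
centre [0.5087 0.3002] size 0.1299 0.1001 yaw 0.1419 0.1309
centre [ 0.4352 -0.2697] size 0.13 0.1025 yaw 0.0599 0.0713
[[ 0.955 -0.296 -0.   ]
 [-0.296 -0.955 -0.001]
 [ 0.     0.001 -1.   ]]
handle top [[0.5429 0.305  0.064 ]
 [0.4732 0.2974 0.064 ]]
[[0.5776 0.2601 0.026 ]
 [0.4499 0.2417 0.026 ]
 [0.4356 0.3394 0.026 ]]
```

{"api": "apply_moves", "payload": {"commands": [[0.1,-0.11,-0.02,0,0,0.03],[0.2,-0.22,-0.06,0,0,0.06],[0.3,-0.33,-0.1,0,0,0.1],[0.4,-0.44,-0.14,0,0,0.139],[0.5,-0.55,-0.17,0,0,0.139],[0.57,-0.63,-0.19,0,0,0.139],[0.616,-0.69,-0.2,0,0,0.139],[0.616,-0.69,-0.2,0,0,0.139],[0.616,-0.69,-0.2,0,0,0.139],[0.616,-0.69,-0.2,0,0,0.139],[0.616,-0.69,-0.2,0,0,0.139]], "fingers": 45}}

```text
time_s: 1.48
position: [0.5076, 0.3005, 0.1505]
orientation: [-3.134, -0.215, -0.0]
wrist_force: [-0.1, 0.3, 1.0]
finger_gap: 0.045
finger_force: 0.0
```

{"api": "apply_moves", "payload": {"commands": [[0,0,-0.05,0,0,0],[0,0,-0.1,0,0,0],[0,0,-0.14,0,0,0],[0,0,-0.17,0,0,0],[0,0,-0.192,0,0,0],[0,0,-0.192,0,0,0],[0,0,-0.192,0,0,0],[0,0,-0.192,0,0,0]]}}

```text
time_s: 2.48
position: [0.5083, 0.3, 0.055]
orientation: [-3.134, -0.213, -0.001]
wrist_force: [-0.2, -0.5, -0.2]
finger_gap: 0.0449
finger_force: 0.0
```

{"api": "apply_moves", "payload": {"commands": [[0,0,0,0,0,0],[0,0,0,0,0,0],[0,0,0,0,0,0],[0,0,0,0,0,0],[0,0,0,0,0,0],[0,0,0,0,0,0],[0,0,0,0,0,0],[0,0,0,0,0,0]], "fingers": 0}}

```text
time_s: 3.48
position: [0.5082, 0.2998, 0.0548]
orientation: [-3.134, -0.214, -0.001]
wrist_force: [-1.1, -0.1, 5.3]
finger_gap: 0.0111
finger_force: 59.7
```

{"api": "apply_moves", "payload": {"commands": [[0,0,0.03,0,0,0],[0,0,0.08,0,0,0],[0,0,0.15,0,0,0],[0,0,0.22,0,0,0],[0,0,0.26,0,0,0],[0,0,0.28,0,0,0],[0,-0.05,0.28,0,0,0],[-0.01,-0.13,0.28,0,0,0],[-0.02,-0.22,0.28,0,0,-0.005],[-0.03,-0.32,0.28,0,0,-0.01],[-0.05,-0.42,0.28,0,0,-0.015],[-0.06,-0.52,0.28,0,0,-0.022],[-0.075,-0.62,0.28,0,0,-0.022],[-0.09,-0.72,0.28,0,0,-0.022],[-0.1,-0.82,0.28,0,0,-0.022],[-0.12,-0.9,0.28,0,0,-0.022],[-0.13,-0.95,0.28,0,0,-0.022],[-0.14,-0.98,0.28,0,0,-0.022],[-0.146,-1.0,0.28,0,0,-0.022],[-0.146,-1.0,0.28,0,0,-0.022]]}}

```text
time_s: 5.98
position: [0.4347, -0.2005, 0.1941]
orientation: [-3.14, -0.104, 0.001]
wrist_force: [-0.4, 0.4, -3.2]
finger_gap: 0.0111
finger_force: 58.8
```

{"api": "apply_moves", "payload": {"commands": [[0,-0.04,0,0,0,0],[0,-0.08,0,0,0,0],[0,-0.12,0,0,0,0],[0,-0.139,0,0,0,0],[0,-0.139,0,0,0,0],[0,-0.139,0,0,0,0],[0,-0.139,0,0,0,0],[0,-0.139,0,0,0,0]]}}

```text
time_s: 6.98
position: [0.4351, -0.2695, 0.1944]
orientation: [3.14, 0.106, 0.0]
wrist_force: [0.5, 0.0, -3.0]
finger_gap: 0.0113
finger_force: 59.0
```

Run:
```python
from h import *
print(bot.observe()["position"],bot.observe()["joint_positions"].round(2))
s=bot.capture("scene");t=bot.capture("top")
cv2.imwrite("pics/s1.png",s);cv2.imwrite("pics/t1.png",t)
f=lambda im,x,y:cv2.resize(im[y:y+150,x:x+100],(400,600),interpolation=cv2.INTER_CUBIC)
cv2.imwrite("pics/c1.png",np.hstack([f(s,195,50),f(t,370,160)]))
```

```text
[ 0.4350687  -0.26948935  0.19441369] [-0.17  0.14 -0.42 -0.   -1.01  1.81]
```

View pics/c1.png

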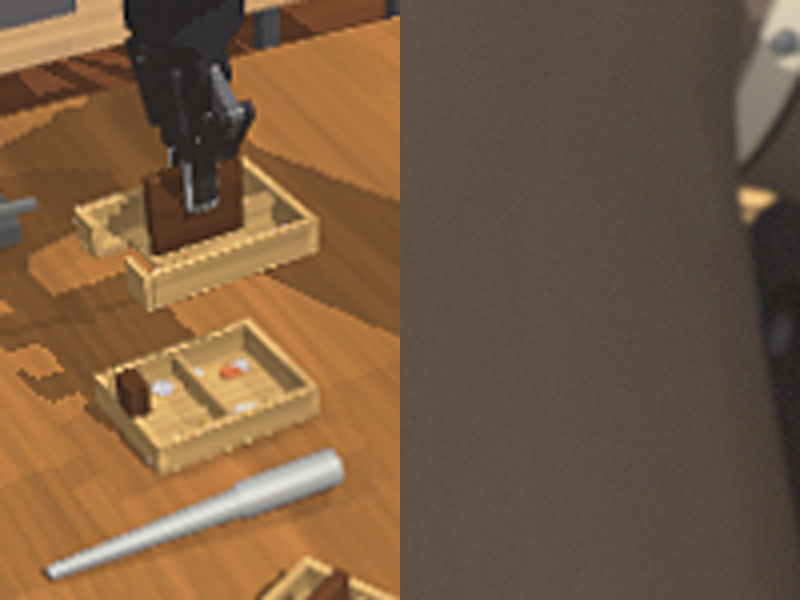

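The held tray is level above the keyed tray, with the notch on the key side. The arm blocks the top view, so I'll compare both rims through the scene view.

Run:
```python
from h import *
o=[195,50]
# right, far, left corners (+near)
K=np.array([[320,388],[248,320],[97,377],[158,450]])/4-.375+o
H=np.array([[318,217],[246,160],[76,208],[150,269]])/4-.375+o
for P,z in((K,.026),(H,.1656)):
    w=ray("scene",P,z)[:,:2]; r,f,l,n=w
    x=(l+n-r-f)/2; print(w.round(3).tolist(),w.mean(0).round(4),((r+l)/2).round(4),((f+n)/2).round(4),np.linalg.norm(x).round(4),np.arctan2(x[1],x[0]).round(3))
```

```text
[[0.363, -0.226], [0.371, -0.325], [0.498, -0.314], [0.494, -0.218]] [ 0.4313 -0.2707] [ 0.4304 -0.2701] [ 0.4322 -0.2714] 0.129 0.073
[[0.362, -0.229], [0.371, -0.319], [0.498, -0.318], [0.485, -0.227]] [ 0.429  -0.2732] [ 0.4301 -0.2737] [ 0.4279 -0.2726] 0.1255 0.013
```

{"api": "apply_moves", "payload": {"commands": [[0,0,-0.03,0,0,0],[0,0,-0.07,0,0,0],[0,0,-0.11,0,0,0],[0,0,-0.14,0,0,0],[0,0,-0.17,0,0,0],[0,0,-0.19,0,0,0],[0,0,-0.205,0,0,0],[0,0,-0.215,0,0,0],[0,0,-0.215,0,0,0],[0,0,-0.215,0,0,0],[0,0,-0.215,0,0,0]]}}

```text
time_s: 8.45
position: [0.4352, -0.2699, 0.0872]
orientation: [3.14, 0.105, 0.001]
wrist_force: [0.5, -0.2, -2.2]
finger_gap: 0.0111
finger_force: 59.1
```

Run:
```python
from h import *
s=bot.capture("scene")
cv2.imwrite("pics/s2.png",s)
cv2.imwrite("pics/c2.png",cv2.resize(s[105:180,205:305],(800,600),interpolation=cv2.INTER_CUBIC))
```

```text
(no output)
```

View pics/c2.png

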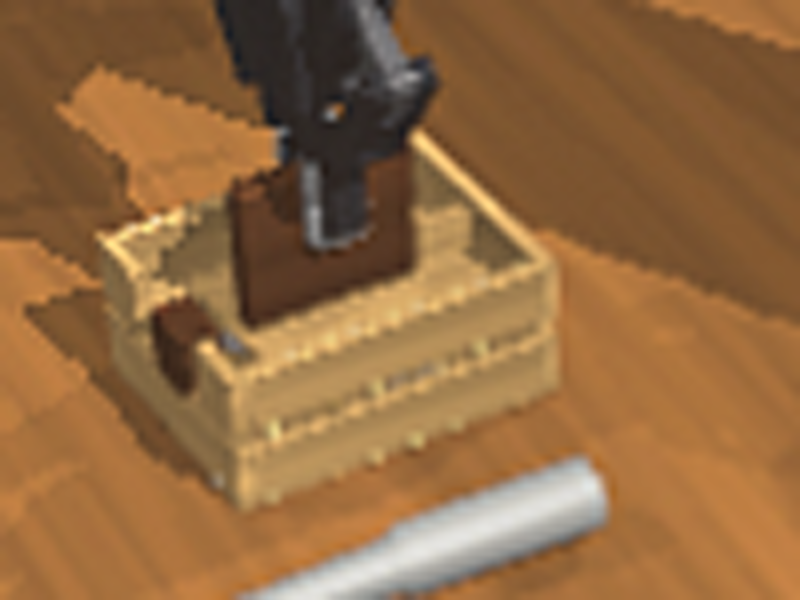

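The edges line up, with corners at (240,440) and (555,330) in the crop, and the key stands in the notch at (180,340). Now I'll lower the last few mm.

{"api": "apply_moves", "payload": {"commands": [[0,0,-0.003,0,0,0],[0,0,-0.006,0,0,0],[0,0,-0.008,0,0,0],[0,0,-0.01,0,0,0],[0,0,-0.012,0,0,0],[0,0,-0.012,0,0,0],[0,0,-0.012,0,0,0],[0,0,-0.012,0,0,0]]}}

```text
time_s: 9.5
position: [0.435, -0.2698, 0.0808]
orientation: [3.14, 0.105, 0.0]
wrist_force: [-0.0, -0.3, -3.4]
finger_gap: 0.0108
finger_force: 59.2
```

{"api": "apply_moves", "payload": {"commands": [[0,0,-0.001,0,0,0],[0,0,-0.002,0,0,0],[0,0,-0.003,0,0,0],[0,0,-0.003,0,0,0],[0,0,-0.003,0,0,0]]}}

```text
time_s: 10.12
position: [0.435, -0.2699, 0.0807]
orientation: [3.139, 0.106, 0.001]
wrist_force: [-5.0, 4.6, 15.1]
finger_gap: 0.011
finger_force: 61.7
```

In contact (15 N). Next: open to 40 mm, rise and clear.

{"api": "apply_moves", "payload": {"commands": [[0,0,0,0,0,0],[0,0,0,0,0,0],[0,0,0,0,0,0],[0,0,0,0,0,0],[0,0,0,0,0,0],[0,0,0,0,0,0],[0,0,0.02,0,0,0],[0,0,0.06,0,0,0],[0,0,0.12,0,0,0],[0,0,0.22,0,0,0],[0,0,0.3,0,0,0],[0,0.1,0.3,0,0,0],[0,0.2,0.3,0,0,0],[0,0.3,0.3,0,0,0],[0,0.4,0.3,0,0,0],[0,0.5,0.3,0,0,0],[0,0.6,0.3,0,0,0],[0,0.7,0.3,0,0,0],[0,0.8,0.3,0,0,0],[0,0.8,0.3,0,0,0]], "fingers": 40}}

```text
time_s: 12.62
position: [0.4351, 0.1328, 0.23]
orientation: [-3.139, -0.111, -0.001]
wrist_force: [-0.0, -0.2, 0.8]
finger_gap: 0.0401
finger_force: 0.0
```

Run:
```python
from h import *
s=bot.capture("scene");t=bot.capture("top")
f=lambda im,x,y:cv2.resize(im[y:y+100,x:x+100],(400,400),interpolation=cv2.INTER_CUBIC)
cv2.imwrite("pics/c3.png",np.hstack([f(s,205,95),f(t,368,200)]))
```

```text
(no output)
```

View pics/c3.png

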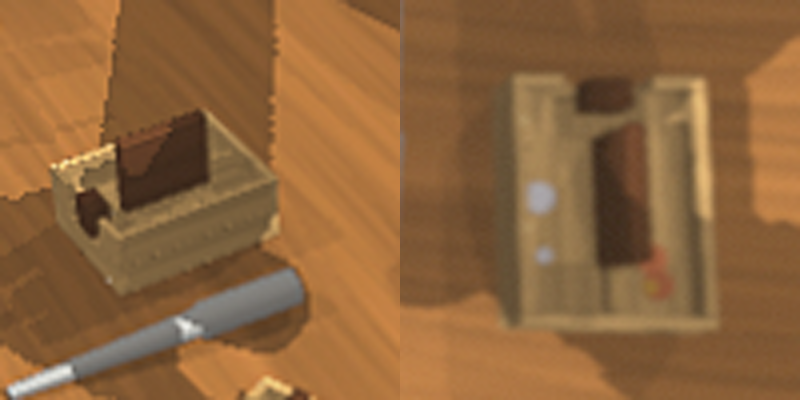

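The tray sits flat and square on the rim. In the top crop the key is in the notch at (605,95), with clear space around it, and the gripper is clear of everything.

```bash
python3 -c "
from station import bot
print(bot.sign_off())"
```

```text
the job is handed in; nothing more can be done
None
```

The notched tray is stacked flat and square on the keyed tray with the key in its notch. I lowered it into contact before releasing, did not touch the plain tray, and handed the job in at about 13 s; no verdict was returned.

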